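# Send two roller weights over the rocker chute

### The arm

A 6-joint arm with a two-finger parallel gripper is mounted at the origin on the work surface. World frame = base frame: x ahead of the robot, y to its left, z up, the work surface at z = 0. Lengths are in m, angles in rad, forces in N, time in s.
With the tool pointing down it reaches from about 0.25 to 0.775 m from the base axis. Payload 8.9 kg.
Tool frame: the origin (TCP) lies between the finger pads; the fingertips stand 22 mm ahead of it and the grasp point (between the pads) lies 3 mm ahead of it; z points along the fingers, y is the line along which they close (so a half turn about z gives the same grasp; the last joint's range is limited). The gripper opens to 85 mm and grips with 20 to 120 N. Pads are 22 mm wide; open, the fingers measure 114 mm over their backs; the gripper's body (76 mm by 85 mm) begins 54 mm behind the grasp point. The pads swing forward as they close: fully open they stand 13 mm farther back than shut.
Start: joints at [1.075, 0.291, -0.153, 1.127, 0, 1.431], TCP at [0.183, 0.492, 0.253] pointing down, gripper open.
Joint ranges: [-2.52, 2.52], [-0.91, 1.74], [-1.3, 1.37], [-1.96, 2.02], [-1.52, 1.47], [-3.14, 3.14]. Speed limits (rad/s): [2.22, 2.22, 2.79, 3.14, 3.14, 3.14].

### API

Orientations are given as [roll, pitch, yaw] about the fixed x, y, z axes, in that order (R = Rz(yaw) Ry(pitch) Rx(roll)).
In Python, from workcell import env, kin, read_camera, camera_info, sensors gives the robot as it stands. The module is installed in compiled form; this text tells all that it offers. Calls block until the motion is done:
- env.move_ptp(position, orientation): joint-space move of the TCP to a pose.
- env.move_l(position, rotation=None, vel=0.15, contact_N=None): straight line of the TCP; rotation=None keeps the orientation; vel is the mean speed in m/s. With contact_N (N) it stops when the force on the tool has changed by that much, and returns True; else False.
- env.set_joints(angles): joint-space move.
- env.grip(opening, force=None): finger opening in m; force is the grip in N (None keeps the last); returns when the fingers have stopped.
- env.sleep(seconds).
- kin.inverse_kinematics(position, orientation): joint angles nearest the present ones, or None.
- read_camera(name): name is "scene" or "top"; returns the picture (384x512x3 uint8, blue, green, red); there is no depth.
- camera_info(name): a dict with "fovy" (degrees; the focal length in pixels is half the picture's height over the tangent of half this angle, whatever the lens; pixels are square), "cx", "cy" (the principal point, pixels), "k1" (the pictures are not rectified: a ray, as slopes to the right and down, at radius r is drawn at 1 + k1 r^2 times it, then the intrinsics apply), "rvec" (rotation vector, rad) and "tvec" (3), from world to camera coordinates, as OpenCV has them. Camera axes: x right, y down, z forward; pixel columns grow to the right and rows downward; lengths in m; the calibration is good to about 2 mm. A picture is of the moment at which its call begins. camera_info takes no time and is no camera call.
A pose or a line that the arm cannot do raises env.Unreachable and nothing moves.
- env.close_job(): hands the job in; it is judged then, once.
Readings, each from a call of its own:
- sensors.read_time_s(): time.
- sensors.read_joint_pos(): joint angles.
- sensors.read_qvel(): joint speeds.
- sensors.read_joint_efforts(): joint torques, N m.
- sensors.read_eef_pos(): TCP position.
- sensors.read_tcp_rot(): TCP orientation.
- sensors.read_wrist_force(): force on the tool from outside, world axes, zero at the start.
- sensors.read_wrist_torque(): the same for the moment, N m.
- sensors.read_gripper_width(): finger opening in m.
- sensors.read_gripper_force(): force on a finger pad.
Only numpy, scipy, OpenCV 4.12 (cv2) and the standard library are available. Lean on these libraries where they do the work, as an engineer would, in place of code of your own. Each camera call takes 0.05 s, during which the arm holds its last target. There are 200 camera calls.

### The job

Send the two roller weights over the rocker chute, first the red-rimmed one into the red tray, then the blue-rimmed one into the blue tray. Set each gently, without dropping it, across the rocker on the side next to its tray and let go, so that its own weight tips the rocker and it rolls off into the tray; do not push the rocker with the gripper. Leave the other weights, the bottle and the case standing where they are.

Things in the scene. Friction and masses are not known exactly. Their poses are not given: they have to be found in the camera images.
- roller_red: stainless red-rimmed roller weight, about 0.6 kg (0.45 to 0.8): a spool with a bare steel body 38 mm in diameter and 76 mm long between two red rims, each 50 mm in diameter and 12 mm thick; 100 mm long overall. Origin at its centre; its axis is its own y. It starts lying in one of the two cradles, centre 37 mm above the table. Grip the 38 mm body across, between the rims; it rolls when its rims are on a slope
- roller_blue: stainless blue-rimmed roller weight, about 0.6 kg (0.45 to 0.8): a spool with a bare steel body 38 mm in diameter and 76 mm long between two blue rims, each 50 mm in diameter and 12 mm thick; 100 mm long overall. Origin at its centre; its axis is its own y. It starts lying in one of the two cradles, centre 37 mm above the table. Grip the 38 mm body across, between the rims; it rolls when its rims are on a slope
- tray_red: fixed open red catch tray, 120 mm along its x, 134 mm along its y, walls 36 mm high and 5 mm thick, floor 5 mm thick. Origin: centre of its underside, on the table. It stands off one end of the rocker, 165 mm from the pivot line, its axes parallel to the stand's; which end is red changes
- tray_blue: fixed open blue catch tray, 120 mm along its x, 134 mm along its y, walls 36 mm high and 5 mm thick, floor 5 mm thick. Origin: centre of its underside, on the table. It stands off one end of the rocker, 165 mm from the pivot line, its axes parallel to the stand's; which end is blue changes
- cradle_red: fixed grey plastic cradle, 66 mm along its x, 112 mm along its y, a 10 mm thick plate with two rubber strips 4 mm high running along y that hold a roller weight whose axis lies along the cradle's y. Origin: centre of its underside. A 68 mm high knobbed steel test weight stands beside it, its centre 90 mm from the origin along the cradle's own +y. (Holds the red roller at the start.)
- cradle_blue: fixed grey plastic cradle, 66 mm along its x, 112 mm along its y, a 10 mm thick plate with two rubber strips 4 mm high running along y that hold a roller weight whose axis lies along the cradle's y. Origin: centre of its underside. A 68 mm high knobbed brass test weight stands beside it, its centre 90 mm from the origin along the cradle's own -y. (Holds the blue roller at the start.)
- stand: fixed aluminium stand of the rocker chute: base plate 130 mm (x) by 160 mm (y), two upright cheeks 102 mm high at its y = +-72 mm that carry the pivot. Origin: centre of its underside, on the table. Its own x is the direction in which rollers run off (towards one catch tray or, at -x, the other); its own y is the pivot axis
- pivot (a point): middle of the rocker's pivot axis, 80 mm above the stand's origin; the top of the rocker's floor passes through it
- seat_a (a point): middle of the seat on the stand's +x half of the rocker, 58 mm from the pivot, on the top of the floor: two rubber strips 3 mm high across the floor (along y), with a 14 mm gap between them, that keep a roller from rolling while the rocker is about level. A roller resting in a level seat has its centre 27 mm above this point
- seat_b (a point): the same seat on the stand's -x half
- rocker (a joint): tilt of the rocker, a white tray 200 mm long (x), 114 mm wide inside (y) with side walls 20 mm high, open at both ends, and a yellow ridge 14 mm high across its middle. 0 = level, positive = its +x end down; stops at +-0.38 rad. A weak spring (0.35 N m/rad) and a damper bring it back level within about 3 s when empty; a roller let go in a seat tips it to the stop in about half a second and rolls off that end
- weight_mid: bystander: knobbed steel test weight standing on the table on the left, 58 mm in diameter, 105 mm high. Origin: centre of its underside
- weight_s1: bystander: knobbed steel test weight, 38 mm in diameter, 68 mm high, beside the red roller's cradle. Origin: centre of its underside
- weight_s2: bystander: knobbed brass test weight, 38 mm in diameter, 68 mm high, beside the blue roller's cradle. Origin: centre of its underside
- bottle: bystander: white bottle standing between the two cradles, 64 mm in diameter, 170 mm high. Origin: centre of its underside
- case: bystander: closed wooden weight case, 100 x 160 x 50 mm. Origin: centre of its underside
There are look-alikes about, which are no part of the job. What is shaped like the roller_red but pink or purple is not meant.

How it is judged:
By the outcome, as a careful person would: the job done as asked, in the order asked, and still so for the second after the job is handed in, with the robot touching nothing.
It also fails if it takes over 59 s, if anything falls off the work surface, if the arm or the gripper's body presses on something with over 40 N, if the wrist force passes 120 N, or if a joint passes its speed limit or range.

## Working session

There is one attempt and no reset: what is moved stays moved. The work goes in short steps, each a Python script; the robot and the scene stay as the last script left them, time stands still between calls to the robot, and variables do not carry over. Pictures are saved under pics/ and viewed, at most 10 in all, crops included, and the job is handed in when it is done.

```bash
mkdir -p pics
cat > h.py <<'E'
import numpy as np, cv2
from workcell import env, kin, read_camera, camera_info, sensors
def K(n):
    c=camera_info(n); f=192/np.tan(np.radians(c["fovy"])/2)
    return c,np.array([[f,0,c["cx"]],[0,f,c["cy"]],[0,0,1.]])
def px2w(n,uv,z):
    c,k=K(n); uv=np.array(uv,float).reshape(-1,1,2)
    p=cv2.undistortPoints(uv,k,np.array([c["k1"],0,0,0.])).reshape(-1,2)
    R=cv2.Rodrigues(np.array(c["rvec"],float))[0]; t=np.array(c["tvec"],float).reshape(3)
    o=-R.T@t; d=np.c_[p,np.ones(len(p))]@R
    return o+d*((np.broadcast_to(z,len(p))-o[2])/d[:,2])[:,None]
def w2px(n,P):
    c,k=K(n)
    return cv2.projectPoints(np.array(P,float).reshape(-1,1,3),np.array(c["rvec"],float),np.array(c["tvec"],float),k,np.array([c["k1"],0,0,0.]))[0].reshape(-1,2)
def snap(n,name,crop=None,s=1.5):
    im=read_camera(n)
    if crop: x0,y0,x1,y1=crop; im=im[y0:y1,x0:x1]
    cv2.imwrite(f"pics/{name}.png",cv2.resize(im,None,fx=s,fy=s,interpolation=cv2.INTER_CUBIC))
E
python3 - <<'E'
from h import *
for n in("top","scene"):
    snap(n,n+"0"); print(n,camera_info(n))
print(sensors.read_tcp_rot(),sensors.read_time_s())
E
```

```text
top {'fovy': 53.836878212256536, 'cx': 255.3132756436527, 'cy': 189.4255472966957, 'k1': -0.04795057786604973, 'rvec': array([ 2.15276514, -2.17784248,  0.13521626]), 'tvec': array([-0.01849215,  0.49864128,  1.26097885])}
scene {'fovy': 50.00401776329305, 'cx': 255.0849545054773, 'cy': 193.1437129084583, 'k1': -0.05142470925359312, 'rvec': array([ 2.40678053,  0.7971036 , -0.27519261]), 'tvec': array([-0.36370722, -0.18318144,  1.43398327])}
[-3.14045986e+00 -1.52066714e-04  2.78474900e+00] 0.1
```

View pics/top0.png

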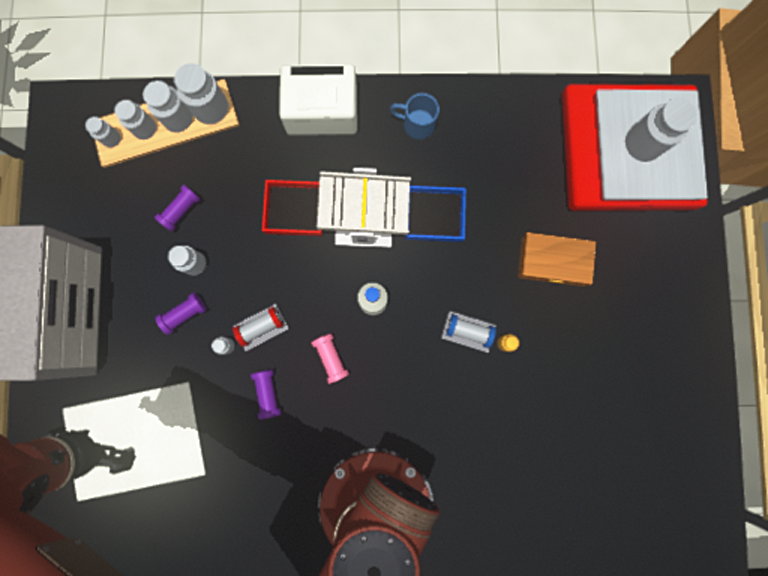

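View pics/scene0.png

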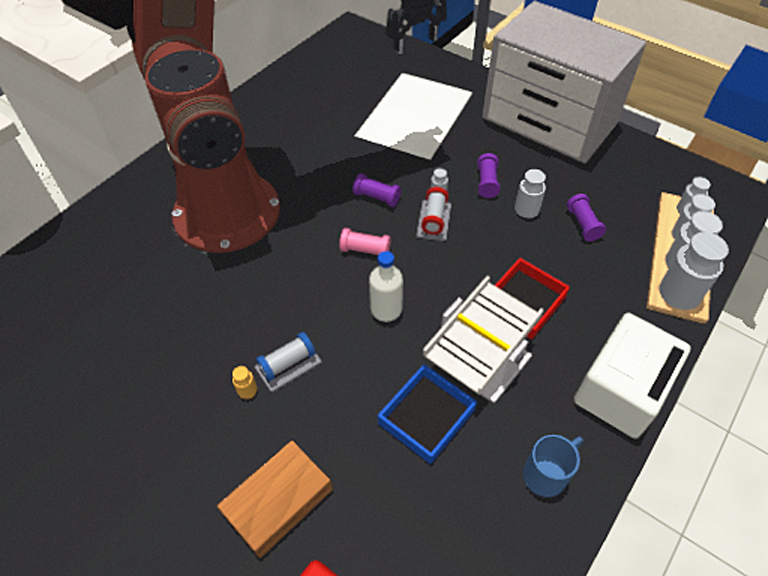

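The top view shows one red-rimmed roller at (260,327) with a steel body in a grey cradle. The look-alikes are purple at (178,208), (180,313) and (265,394), and pink at (329,358); none of them has a steel body or a cradle. The blue roller is at (471,331), and the rocker is at (364,205) with the red tray on its left. I'll confirm in an enlarged crop.

Run:
```python
from h import *
snap("top","crop1",(140,108,340,258),4)
```

```text
(no output)
```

View pics/crop1.png

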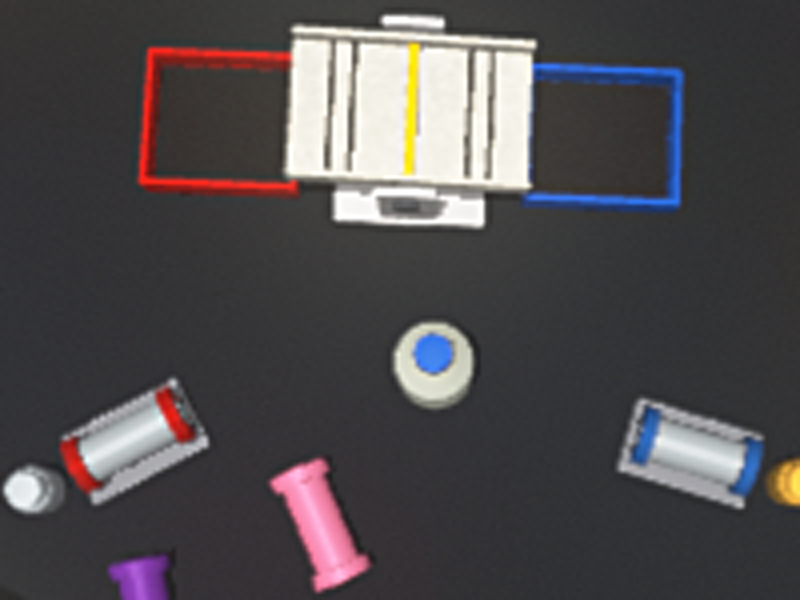

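Run:
```python
from h import *
C=lambda p:np.array(p,float)/4+[140,108]-[.375,.375]
def W(p,z): return px2w("top",C(p),z)[:,:2]
np.set_printoptions(precision=4,suppress=True)
for n,p in(("red",[(74,465),(183,410)]),("blue",[(639.5,431),(756,470)])):
    w=W(p,.037); d=w[0]-w[1]; print(n,w.mean(0),np.linalg.norm(d),np.arctan2(d[1],d[0]), w2px("scene",[*w.mean(0),.037])*1.5)
w=W([(292,27),(536,42),(531,188),(287,178)],.1); print("rocker",w.mean(0),w)
c=w.mean(0)
w=W([(414,44),(408,175)],.094);print("ridge",w.mean(0),w, w2px("scene",[*c,.094])*1.5)
for p in([(331,42),(326,170)],[(354,42),(349,170)],[(472,50),(466,178)],[(495,52),(489,180)]): print("strip",W(p,.083).mean(0))
w=W([(148,48),(683,70),(681,209),(140,187)],.036);print("trays",w,w.mean(0))
w=W([(175,380),(209,441),(99,503)],.01);print("cradR",w)
w=W([(638,400),(762,437),(743,507),(619,470)],.01);print("cradB",w,w.mean(0))
print("w",W([(30,488)],.05),W([(790,482)],.06),"bottle",W([(434,352)],.17))
```

```text
red [0.4072 0.2581] 0.10202431237534253 2.030807140717966 [[434.7736 210.1255]]
blue [ 0.3908 -0.2208] 0.10325251871145875 1.2348614265143987 [[284.881  356.8057]]
rocker [0.6715 0.0163] [[ 0.7414  0.1145]
 [ 0.7265 -0.087 ]
 [ 0.6037 -0.0806]
 [ 0.6142  0.1182]]
ridge [0.6723 0.0168] [[0.7277 0.0139]
 [0.6169 0.0197]] [[482.5297 329.8227]]
strip [0.6789 0.0857]
strip [0.6787 0.0665]
strip [ 0.6709 -0.0311]
strip [ 0.669  -0.0502]
trays [[ 0.7449  0.2464]
 [ 0.7204 -0.2182]
 [ 0.5976 -0.2127]
 [ 0.6218  0.2514]] [0.6712 0.0167]
cradR [[0.4576 0.2243]
 [0.4047 0.1946]
 [0.3527 0.2885]]
cradB [[ 0.4358 -0.1748]
 [ 0.4025 -0.2811]
 [ 0.3428 -0.2627]
 [ 0.3758 -0.157 ]] [ 0.3892 -0.2189]
w [[0.3655 0.337 ]] [[ 0.363  -0.2928]] bottle [[ 0.4633 -0.001 ]]
```

The red, bare-steel roller in the cradle is confirmed. Its projection into the scene view lands on the same object, and the cradle, tray and strip measurements all agree. Grasping red now.

```bash
cat >> h.py <<'E'
R=lambda yaw:[np.pi,0,yaw]
DZ=.010   # TCP above roller centre
def pick(x,y,yaw):
    env.grip(.07,60); env.move_ptp([x,y,.17],R(yaw)); env.move_l([x,y,.037+DZ],vel=.1,contact_N=15)
    print("tcp",sensors.read_eef_pos()); env.grip(.0,60)
    print("w",sensors.read_gripper_width(),sensors.read_gripper_force())
    env.move_l([x,y,.23],vel=.15); print("w",sensors.read_gripper_width(),sensors.read_wrist_force())
E
python3 - <<'E'
from h import *
pick(.4062,.2572,2.05)
env.move_ptp([.6751,.0745,.20],R(3.087))
print(sensors.read_eef_pos(),sensors.read_tcp_rot(),sensors.read_gripper_width(),sensors.read_time_s())
a=read_camera("top")[95:215,160:320]; b=read_camera("scene")[120:290,230:400]
cv2.imwrite("pics/held.png",np.hstack([cv2.resize(a,(400,300)),cv2.resize(b,(300,300))]))
E
```

```text
tcp [0.40654854 0.25738489 0.04744905]
w 0.03587214842493887 59.1742730140686
w 0.03632681669968576 [-0.26439307  0.20929508 -5.48122492]
[0.67449775 0.07520798 0.19974226] [ 3.14129631e+00 -9.35543419e-04  3.08659911e+00] 0.036077531649683935 6.175
```

View pics/held.png

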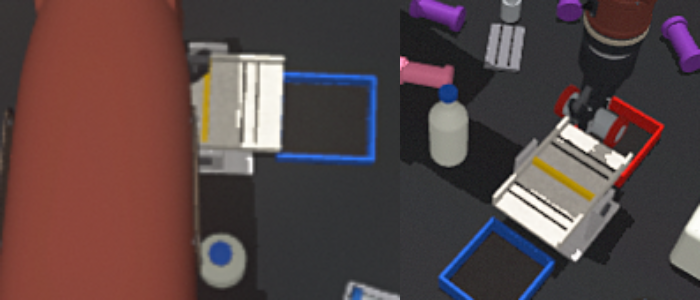

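Red is held with the cradle empty; in the right half the roller spans about (570,105) to (612,125). I'll lower it to just above the walls and check the fit close up.

Run:
```python
from h import *
env.move_l([.6751,.0745,.145],vel=.1)
im=read_camera("scene")
# predicted: roller end-face centres
d=np.array([.9985,-.0546,0]); e=np.array(sensors.read_eef_pos()); c=e-[0,0,DZ]
print(e, (w2px("scene",[c+.05*d,c-.05*d])-[290,160])*6)
cv2.imwrite("pics/low.png",cv2.resize(im[160:260,290:400],None,fx=6,fy=6,interpolation=cv2.INTER_CUBIC))
```

```text
[0.67566161 0.07454869 0.14593976] [[370.75076402 284.71682733]
 [185.33979655 170.01732028]]
```

View pics/low.png

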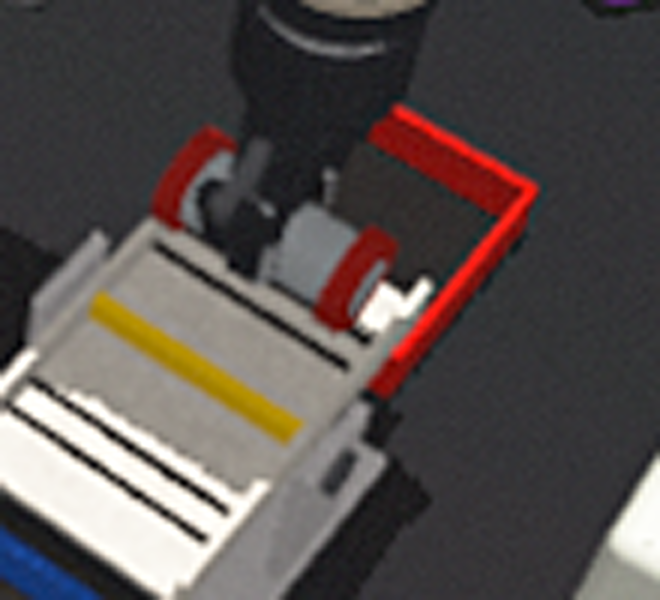

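The near end face is at (370,282) against a predicted (371,285), so the hold is centred to about 1 mm and the rocker is level. Setting it down.

```bash
cat >> h.py <<'E'
def place(x,y):
    print(env.move_l([x,y,.107+DZ+.0003],vel=.03,contact_N=6)); env.sleep(.3)
    print(sensors.read_eef_pos(),sensors.read_wrist_force())
def release(x,y):
    env.grip(.064); env.move_l([x,y,.22],vel=.2); env.sleep(.5); print(sensors.read_time_s())
E
python3 - <<'E'
from h import *
p=(.6751,.0745); place(*p)
im=read_camera("scene"); cv2.imwrite("pics/set.png",cv2.resize(im[160:260,290:400],None,fx=6,fy=6,interpolation=cv2.INTER_CUBIC))
E
```

```text
False
[0.67519612 0.07449773 0.11743398] [ 0.16971039  0.02260765 -4.47122666]
```

View pics/set.png

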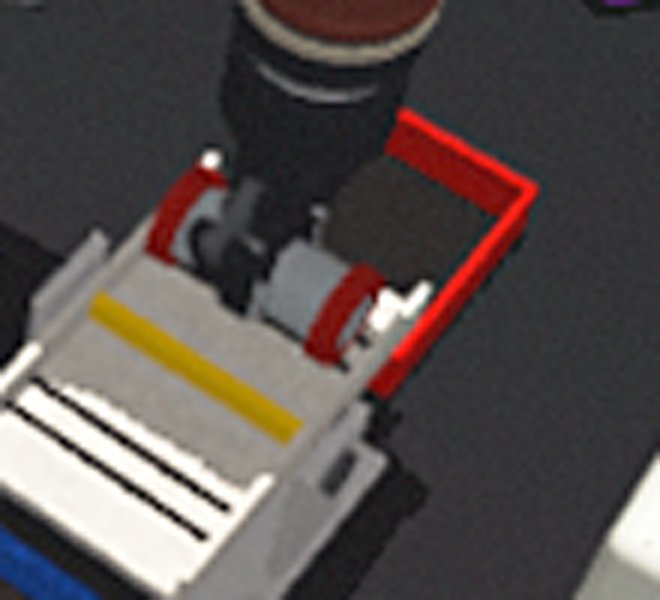

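The roller sits in the seat between the walls, its near rim at (345,315), with the rocker essentially level and a slight contact. Releasing.

Run:
```python
from h import *
release(.6751,.0745)
a=read_camera("scene")[110:290,230:400]
cv2.imwrite("pics/after.png",cv2.resize(a,None,fx=3,fy=3,interpolation=cv2.INTER_CUBIC))
```

```text
10.0
```

View pics/after.png

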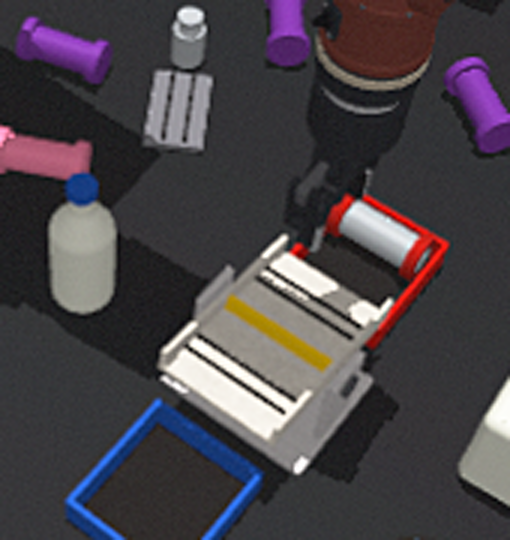

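The red roller lies in the red tray at (380,232) and the rocker is coming back level. Next is blue, going round the bottle.

Run:
```python
from h import *
env.move_ptp([.60,-.16,.25],R(2.2)); pick(.390,-.220,1.25)
env.move_ptp([.60,-.16,.25],R(2.2)); env.move_ptp([.6683,-.0413,.20],R(3.087)); env.move_l([.6683,-.0413,.145],vel=.1)
env.sleep(.3); im=read_camera("scene")
d=np.array([.9985,-.0546,0]); e=np.array(sensors.read_eef_pos()); c=e-[0,0,DZ]
print(e, (w2px("scene",[c+.05*d,c-.05*d])-[260,180])*6,sensors.read_time_s())
cv2.imwrite("pics/lowb.png",cv2.resize(im[180:280,260:380],None,fx=6,fy=6,interpolation=cv2.INTER_CUBIC))
```

```text
tcp [ 0.39035169 -0.22024727  0.04744026]
w 0.036483253484722034 59.10755217075348
w 0.03603951365486665 [ 0.19892116 -0.49085692 -5.58696078]
[ 0.66849829 -0.04130107  0.14540873] [[401.94090959 339.60378569]
 [212.70427943 213.46675186]] 17.9583
```

View pics/lowb.png

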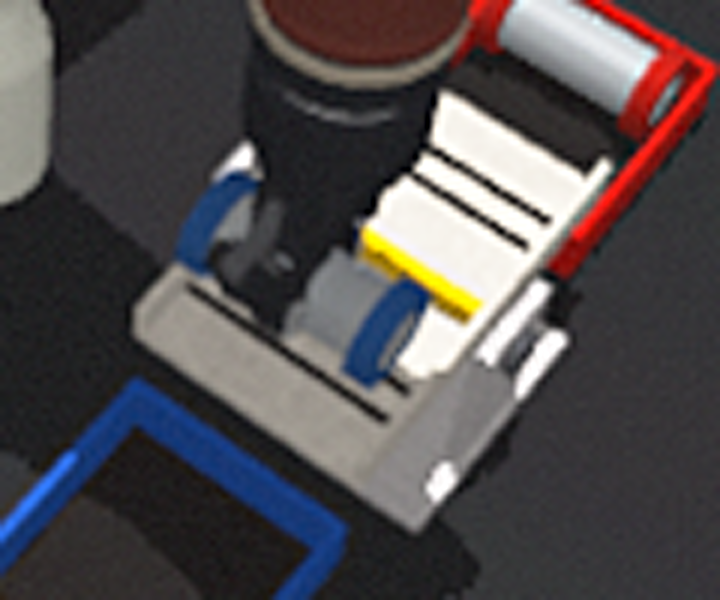

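The blue end face is at (402,333) against a predicted (402,340), so it is centred. The rocker is level and red is still in its tray. Placing and releasing.

Run:
```python
from h import *
p=(.6683,-.0413); place(*p); e=sensors.read_eef_pos()
if abs(e[2]-.1173)<.0015:
    release(*p); env.move_ptp([.45,-.25,.3],R(2.2)); env.sleep(.5)
snap("scene","final",(140,100,440,325),2.6)
```

```text
False
[ 0.66838503 -0.04130992  0.11743325] [-0.3983592   0.17221352 -4.77118223]
20.8833
```

View pics/final.png

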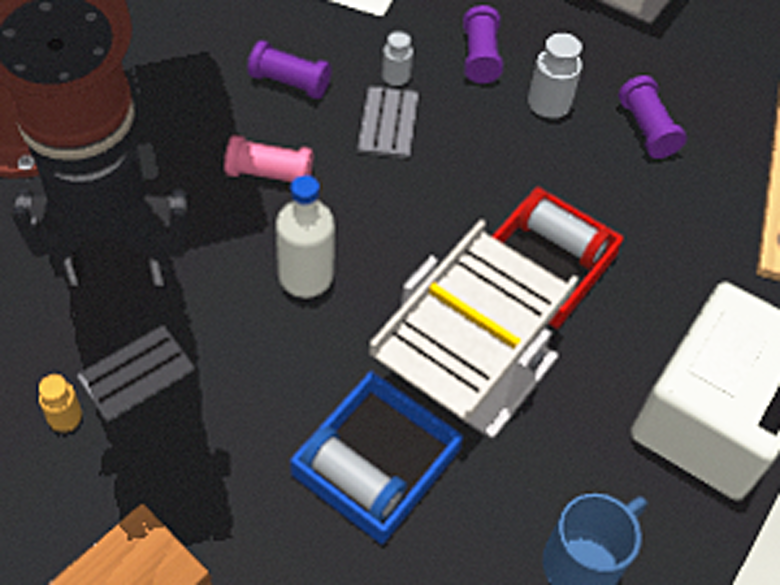

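Red is in the red tray at (565,230) and blue is in the blue tray at (355,475). The bystanders are standing where they were and the arm is clear, so I'm handing in.

```bash
python3 -c "
from h import *
print(env.close_job())"
```

```text
the job is handed in; nothing more can be done
None
```

The job is handed in: the red roller went over the rocker into the red tray first, then the blue one into the blue tray, and the last picture shows the other weights, the bottle and the visible part of the case undisturbed.

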